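Glide along the lamp's touch dimmer to full brightness

TASK

The magnifying lamp at the fly-tying bench is dimmed right down: turn it up to full by touching the curved touch bar on its foot at the narrow end, on the smallest dot, and gliding the closed fingertips lightly along the curve, without lifting off on the way, over every dot in order to the largest. Finish with the fingertips still resting lightly on the largest dot, so that the lamp keeps this level: the program ends while touching it. Do not grip or pick up anything, press the power button, shift the lamp or disturb the spool, bottle and cup around it.

Things in the scene. Friction and masses are not known exactly. Their poses are not given: they have to be found in the camera images.
- lamp: White desk magnifying lamp, loose, 2.1 to 3.1 kg. Origin: centre of the underside of its round foot (242 mm diameter, flat top 26 mm high), z up. Stem (30 mm thick, 60 mm at its root) rises from the foot at y = -88 mm of the lamp's frame and leans to -y; round head (172 mm diameter, underside 290 mm high) at y = -298 mm, clear of the foot. The touch bar curves round the foot's +y half.
- touch_bar: Dark half-ring touch bar on the foot, frame as the lamp's. Centre line: arc of 85 mm radius about the lamp's z, from its +x side (dim end, bar 10 mm wide) over +y to -x (bright end, 22 mm wide), with 7 flat white dots 30 degrees apart, growing from 4 to 16 mm. Top 32 mm above the table, 6 mm proud of the foot; springs down by up to 4 mm (1 N at the start, 5 N at the end), then hard.
- spool: Small spool of black thread with green flanges, standing on end, 28 mm diameter, 35 mm tall, 30 g, loose, beside the lamp's foot. Origin: centre of its underside. Leave alone.
- varnish: Small amber varnish bottle with white cap, 28 mm diameter, 62 mm tall, 50 g, loose, beside the lamp's foot. Origin: centre of its underside. Leave alone.
- cup: Empty frosted plastic cup, 74 mm across the rim, 95 mm tall, 50 g, loose, beside the lamp's foot. Origin: centre of its underside. Leave alone.
- power (a joint): The lamp's power button: a grey round cap of 26 mm diameter near the middle of the foot (10 mm from the centre, towards the stem), top 31 mm above the table. Value: how far it is pressed in, 0 to 0.003 m (it takes about 1.5 N to start). Leave it at 0.
- dot1 (a point): Centre of the smallest dot (4 mm diameter) on the top face of the touch bar, number 1 of 7 from the dim end to the bright end. Touched when a finger presses the bar (0.3 N) with the point midway between the fingers (TCP) within 15 mm of the dot seen from above: fingers shut and about upright.
- dot2 (a point): Centre of the second dot (6 mm diameter) on the top face of the touch bar, number 2 of 7 from the dim end to the bright end. Touched when a finger presses the bar (0.3 N) with the point midway between the fingers (TCP) within 15 mm of the dot seen from above: fingers shut and about upright.
- dot3 (a point): Centre of the third dot (8 mm diameter) on the top face of the touch bar, number 3 of 7 from the dim end to the bright end. Touched when a finger presses the bar (0.3 N) with the point midway between the fingers (TCP) within 15 mm of the dot seen from above: fingers shut and about upright.
- dot4 (a point): Centre of the fourth dot (10 mm diameter) on the top face of the touch bar, number 4 of 7 from the dim end to the bright end. Touched when a finger presses the bar (0.3 N) with the point midway between the fingers (TCP) within 15 mm of the dot seen from above: fingers shut and about upright.
- dot5 (a point): Centre of the fifth dot (12 mm diameter) on the top face of the touch bar, number 5 of 7 from the dim end to the bright end. Touched when a finger presses the bar (0.3 N) with the point midway between the fingers (TCP) within 15 mm of the dot seen from above: fingers shut and about upright.
- dot6 (a point): Centre of the sixth dot (14 mm diameter) on the top face of the touch bar, number 6 of 7 from the dim end to the bright end. Touched when a finger presses the bar (0.3 N) with the point midway between the fingers (TCP) within 15 mm of the dot seen from above: fingers shut and about upright.
- dot7 (a point): Centre of the largest dot (16 mm diameter) on the top face of the touch bar, number 7 of 7 from the dim end to the bright end. Touched when a finger presses the bar (0.3 N) with the point midway between the fingers (TCP) within 15 mm of the dot seen from above: fingers shut and about upright.

How it is judged:
By the outcome, as a careful person would: the job done as asked, in the order asked, and still so for the second after the job is handed in, while the arm keeps its last pose, push and grip.
It also fails if it takes over 48 s, if anything falls off the work surface, if the arm or the gripper's body presses on something with over 40 N, if the wrist force passes 120 N, or if a joint passes its speed limit or range.

ROBOT

A 6-joint arm with a two-finger parallel gripper is mounted at the origin on the work surface. World frame = base frame: x ahead of the robot, y to its left, z up, the work surface at z = 0. Lengths are in m, angles in degrees, forces in N, time in s.
With the tool pointing down it reaches from about 0.3 to 0.75 m from the base axis. Payload 8.5 kg.
Tool frame: the origin (TCP) lies between the finger pads, 19 mm behind the fingertips; this is the grasp point; z points along the fingers, y is the line along which they close (so a half turn about z gives the same grasp; the last joint's range is limited). The gripper opens to 85 mm and grips with 20 to 120 N. Pads are 22 mm wide; open, the fingers measure 114 mm over their backs; the gripper's body (76 mm by 85 mm) begins 54 mm behind the grasp point. The pads swing forward as they close: fully open they stand 13 mm farther back than shut.
Start: joints at [63.352, 21.807, 74.336, -0, 83.858, -12.336], TCP at [0.136, 0.533, 0.25] pointing down, gripper open.
Joint ranges: [-178.18, 178.18], [-50.72, 133.34], [12.68, 142.11], [-81.47, 261.47], [9.98, 163.14], [-165.26, 165.26]. Speed limits (degrees/s): [136.94, 136.94, 180, 180, 180, 180].

INTERFACE

Orientations are given as a 3x3 rotation matrix whose columns are the frame's x, y, z axes.
In Python, from rig import env gives the robot as it stands.
- The arm moves only by the shell command python3 nudge.py [FORCE], which reads ROWS from standard input. ROWS is a JSON list that holds a single list of rows (three levels of brackets), with 1 to 10 rows, each of 5 numbers: dx, dy, dz in shares of the most that a row can go, 1 being 50 mm, then a turn about the tool's z in units of 5 degrees, then the finger opening in m; each row shifts and turns the commanded pose from where the row before left it, along the tool's axes as they then stand; what a row does not reach is not made up. A row lasts 1/10 s, in which the tool goes at most 0.05 m and 8.59 degrees, less where a joint would pass 70% of its speed; a pose out of reach is approached as far as the arm can. The fingers move at their own pace and stop on an object; FORCE is the grip in N (left out, the last holds). Time passes only in rows, so rows that do not move let the fingers close. It prints the time, the measured TCP pose, the force, the opening and the grip force at its end. Input that does not fit is refused with a message, and nothing moves.
- env.observe(): the state, without advancing time (a new reading comes with each control period).
- env.get_image(name): name is "scene" or "top"; returns a dict with "pixels" (384x512x3 uint8, red, green, blue), "K" (3x3 intrinsics, pixels), "extrinsics" (4x4, takes a point from world to camera coordinates). Camera axes: x right, y down, z forward; pixel columns grow to the right and rows downward; lengths in m; the calibration is good to about 2 mm. A picture is of the moment at which its call begins. There is no depth.
- env.close_job(): hands the job in; it is judged then, once.
The state is a dict: "time_s": time; "q": joint angles; "qvel": joint speeds; "joint_efforts": joint torques, N m; "position": TCP position; "tool_rot": TCP orientation; "ft_force": force on the tool from outside, world axes, zero at the start; "wrist_torque": the same for the moment, N m; "grip_width": finger opening in m; "gripper_force": force on a finger pad.
Only numpy, scipy, OpenCV 4.12 (cv2) and the standard library are available. Lean on these libraries where they do the work, as an engineer would, in place of code of your own. Each camera call takes 0.05 s, during which the arm holds its last target. There are 200 camera calls.

## Working session

There is one attempt and no reset: what is moved stays moved. The work goes in short steps, Python scripts to look and compute and a shell command to move; the robot and the scene stay as the last step left them, time stands still between calls to the robot, and variables do not carry over. Pictures are saved under pics/ and viewed, at most 10 in all, crops included, and the job is handed in when it is done.

```bash
ls; mkdir -p pics; python3 - <<'E'
from rig import env
import cv2,numpy as np
o=env.observe()
for k in("time_s","position","tool_rot","ft_force","grip_width"):print(k,o[k])
for n in("scene","top"):
    im=env.get_image(n);cv2.imwrite(f"pics/{n}0.png",im["pixels"][:,:,::-1]);np.savez(f"{n}0.npz",**im)
    print(n,im["K"].round(1).tolist(),im["extrinsics"].round(3).tolist())
E
```

```text
nudge.py
pics
rig.py
time_s 0.0
position [0.13584932 0.53268214 0.2493971 ]
tool_rot [[-9.68953485e-01  2.47242159e-01 -6.77751179e-04]
 [ 2.47242875e-01  9.68952610e-01 -1.34210126e-03]
 [ 3.24884760e-04 -1.46800284e-03 -9.99998870e-01]]
ft_force [-0.11594842  0.08359325  1.0493057 ]
grip_width 0.08564361301774177
scene [[389.1, 0.0, 265.9], [0.0, 389.1, 186.6], [0.0, 0.0, 1.0]] [[-0.86, 0.51, 0.012, 0.428], [0.318, 0.554, -0.77, -0.193], [-0.4, -0.658, -0.638, 1.108], [0.0, 0.0, 0.0, 1.0]]
top [[498.5, 0.0, 256.7], [0.0, 498.5, 190.5], [0.0, 0.0, 1.0]] [[-0.015, -1.0, -0.004, 0.128], [-0.996, 0.015, -0.084, 0.589], [0.084, 0.003, -0.996, 0.767], [0.0, 0.0, 0.0, 1.0]]
```

View pics/scene0.png

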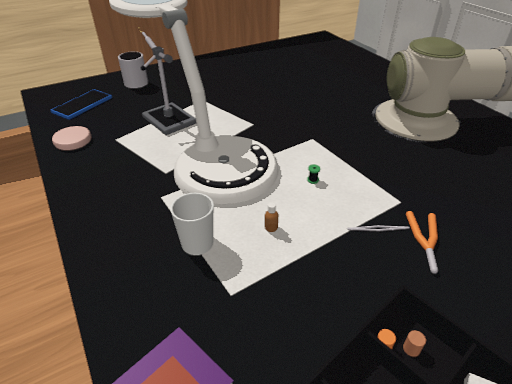

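View pics/top0.png

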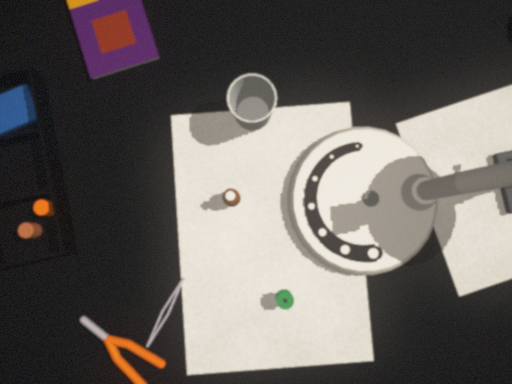

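The scene view shows the lamp with its stem at (200,110), the cup at (195,225), the bottle at (271,218) and the spool at (314,174). The top view shows the foot round (363,200) and the dots running from the smallest at about (358,146), round the left, to the largest at (373,253). The cup is at (252,100), the bottle at (231,197) and the spool at (285,299).

```bash
cat > h.py <<'E'
import numpy as np,cv2
def ray(im,uv):
    E=im["extrinsics"];R,t=E[:3,:3],E[:3,3]
    d=R.T@np.linalg.inv(im["K"])@np.array([*uv,1.]);return -R.T@t,d
def onz(im,uv,z):
    c,d=ray(im,uv);return c+d*(z-c[2])/d[2]
def tri(a,ua,b,ub):
    (c1,d1),(c2,d2)=ray(a,ua),ray(b,ub)
    s=np.linalg.lstsq(np.c_[d1,-d2],c2-c1,rcond=None)[0]
    p,q=c1+d1*s[0],c2+d2*s[1];return (p+q)/2,np.linalg.norm(p-q)
def dots(im,box):
    "white blobs enclosed as holes of the dark bar"
    x0,y0,x1,y1=box;g=im["pixels"][y0:y1,x0:x1].astype(np.uint8)
    g=cv2.resize(cv2.cvtColor(g,cv2.COLOR_RGB2GRAY),None,fx=4,fy=4,interpolation=cv2.INTER_CUBIC)
    m=(g<90).astype(np.uint8)
    cs,h=cv2.findContours(m,cv2.RETR_CCOMP,cv2.CHAIN_APPROX_NONE)
    out=[]
    for c,k in zip(cs,h[0]):
        if k[3]>=0:
            M=cv2.moments(c)
            if 10<M["m00"]<4000: out.append((k[3],M["m10"]/M["m00"]/4-.375+x0,M["m01"]/M["m00"]/4-.375+y0,M["m00"]/16))
    return out
E
python3 - <<'E'
from h import *
T,S=[dict(np.load(f"{n}0.npz")) for n in("top","scene")]
for im,b in((T,(285,120,445,280)),(S,(165,135,285,205))):
    for d in dots(im,b):print(np.round(d,1),onz(im,d[1:3],.032).round(4))
c=[cv2.resize(im["pixels"][y0:y1,x0:x1],(w,400),interpolation=2) for im,(x0,y0,x1,y1),w in((T,(285,120,445,280),400),(S,(165,135,285,205),400))]
cv2.imwrite("pics/crop.png",np.hstack(c)[:,:,::-1])
E
```

```text
[  2.  344.8 249.  119. ] [ 0.4964 -0.0168  0.032 ]
[  2.  262.6 157.1  27.2] [ 0.4976 -0.0163  0.032 ]
```

View pics/crop.png

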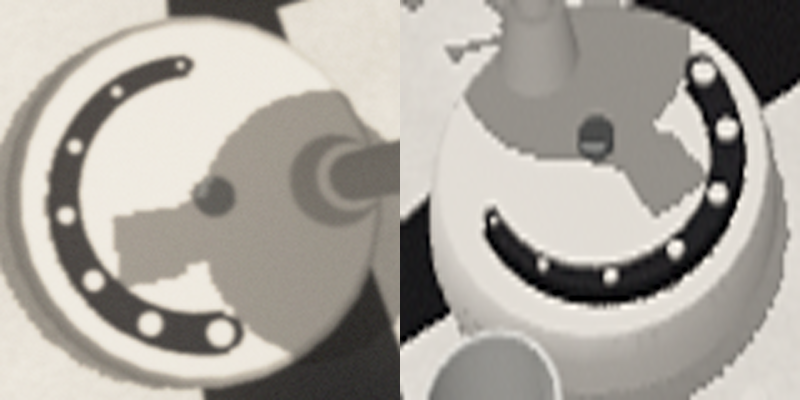

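The crop shows all 7 dots in both views. In the top view they run from the smallest at about (183,65) in the crop to the largest at (221,333). The threshold was too low, so I'll raise it.

```bash
sed -i 's/g<90/g<thr/; s/dots(im,box)/dots(im,box,thr)/' h.py
python3 - <<'E'
from h import *
T,S=[dict(np.load(f"{n}0.npz")) for n in("top","scene")]
for im,b in((T,(285,120,445,280)),(S,(165,135,285,205))):
  for thr in(105,125,140):
    print(thr)
    for d in dots(im,b,thr):print(np.round(d,1),onz(im,d[1:3],.032).round(4))
E
```

```text
105
[ 24.  438.5 182.2   3.4] [ 0.5987 -0.1673  0.032 ]
[ 24.  431.9 181.1   1.5] [ 0.6006 -0.1571  0.032 ]
[ 24.  443.1 179.5   2.4] [ 0.6028 -0.1748  0.032 ]
[ 32.  344.7 249.1 105.1] [ 0.4963 -0.0167  0.032 ]
[ 32.  322.  231.8  81.6] [0.5237 0.0179 0.032 ]
[ 32.  314.5 178.1  45.4] [0.6082 0.0276 0.032 ]
[ 32.  331.2 156.2  29.7] [6.427e-01 2.000e-04 3.200e-02]
125
[ 28.  372.8 252.8 116.3] [ 0.4899 -0.0602  0.032 ]
[ 28.  344.7 249.1  92.3] [ 0.4963 -0.0167  0.032 ]
[ 28.  322.  231.8  69.9] [0.5237 0.0179 0.032 ]
[ 28.  311.  205.7  51.8] [0.5647 0.0341 0.032 ]
[ 28.  314.5 178.1  35.8] [0.6082 0.0276 0.032 ]
[ 28.  331.3 156.2  22.4] [6.426e-01 2.000e-04 3.200e-02]
[ 28.  356.7 145.6  12.5] [ 0.659  -0.0406  0.032 ]
140
[ 11.  419.2 191.3 153.4] [ 0.5848 -0.1365  0.032 ]
[ 14.  372.8 252.8 107.2] [ 0.4899 -0.0602  0.032 ]
[ 14.  344.7 249.1  84.5] [ 0.4963 -0.0167  0.032 ]
[ 14.  322.  231.8  62.8] [0.5236 0.0179 0.032 ]
[ 14.  311.  205.8  45.5] [0.5647 0.0341 0.032 ]
[ 14.  314.5 178.1  30.8] [0.6082 0.0276 0.032 ]
[ 14.  331.2 156.2  18.4] [6.426e-01 3.000e-04 3.200e-02]
[ 14.  356.7 145.6   9.5] [ 0.659  -0.0406  0.032 ]
105
[  3.  222.5 160.3  12.1] [ 0.5835 -0.0509  0.032 ]
[  6.  262.6 157.1  25. ] [ 0.4976 -0.0163  0.032 ]
125
[ 25.  222.6 160.2   6.7] [ 0.5832 -0.0509  0.032 ]
[ 29.  227.7 182.7  11.1] [0.6093 0.0278 0.032 ]
[ 29.  192.7 173.1   3.2] [ 0.6607 -0.0399  0.032 ]
[ 29.  262.6 157.   22.8] [ 0.4976 -0.0164  0.032 ]
140
[ 12.  248.  202.2   1.6] [0.6017 0.1037 0.032 ]
[ 52.  227.7 182.7   9.6] [0.6094 0.0279 0.032 ]
[ 52.  192.7 173.1   2.7] [ 0.6608 -0.0399  0.032 ]
[ 52.  262.6 157.   20.9] [ 0.4976 -0.0165  0.032 ]
[ 52.  255.7 147.1  23.6] [ 0.4914 -0.0599  0.032 ]
```

```bash
python3 - <<'E'
from h import *
from scipy.spatial.transform import Rotation
T,S=[dict(np.load(f"{n}0.npz")) for n in("top","scene")]
P={}
for im,b,th,k in((T,(285,120,445,280),125,0),(S,(165,135,285,205),140,1)):
    P[k]=[(d[1:3],onz(im,d[1:3],.032)) for d in dots(im,b,th)]
top=[p for p in P[0]][::-1]   # dot1..7
for i,(u,p) in enumerate(top):
    for v,q in P[1]:
        if np.linalg.norm(p-q)<.01: print("dot",i+1,[a.round(4) for a in tri(T,u,S,v)])
X=np.array([p[:2] for _,p in top]);a=np.radians(np.arange(7)*30)
A=np.c_[np.cos(a),np.sin(a)]*.085
c0,c1=A.mean(0),X.mean(0);U,s,V=np.linalg.svd((A-c0).T@(X-c1));R=(U@V).T
c=c1-R@c0;F=A@R.T+c
print("det",np.linalg.det(R),"centre",c,"yaw",np.degrees(np.arctan2(R[1,0],R[0,0])),"resid mm",((X-F)*1e3).round(1).tolist())
print("fit dots",F.round(4).tolist(),"range",np.hypot(*F.T).round(3))
for n,u,z in(("cup rim",(252,98),.095),("bottle cap",(231,197),.062),("spool",(285,299),.035)):
    p=onz(T,u,z)[:2];print(n,p.round(3),"to dots",np.linalg.norm(F-p,axis=1).round(3))
E
```

```text
dot 1 [array([ 0.6597, -0.0412,  0.0306]), np.float64(0.0012)]
dot 3 [array([0.6086, 0.0273, 0.0312]), np.float64(0.0009)]
dot 6 [array([ 0.4967, -0.0171,  0.0312]), np.float64(0.0009)]
dot 7 [array([ 0.4903, -0.0607,  0.0311]), np.float64(0.0011)]
det 1.0 centre [ 0.57438776 -0.05042778] yaw 6.593913369921136 resid mm [[0.1, 0.0], [-0.0, -0.1], [0.0, 0.0], [0.0, 0.1], [-0.1, 0.1], [-0.1, -0.1], [-0.0, -0.0]]
fit dots [[0.6588, -0.0407], [0.6426, 0.0002], [0.6082, 0.0276], [0.5646, 0.034], [0.5237, 0.0178], [0.4964, -0.0167], [0.49, -0.0602]] range [0.66  0.643 0.609 0.566 0.524 0.497 0.494]
cup rim [0.721 0.124] to dots [0.176 0.146 0.148 0.181 0.224 0.265 0.295]
bottle cap [0.578 0.158] to dots [0.214 0.17  0.134 0.125 0.15  0.193 0.235]
spool [0.421 0.078] to dots [0.265 0.234 0.193 0.15  0.119 0.121 0.154]
```
Excellent fit. Heights ok (31 vs 32).

The manual's scale: shifts go in shares of 50 mm and turns go in units of 5 degrees. Converting my numbers, -0.04 m is -0.8, -0.026 m is -0.52.

```bash
echo '[[[-0.8, -0.52, 0, 0, 0], [-0.8, -0.52, 0, 0, 0], [-0.8, -0.52, 0, 0, 0], [-0.8, -0.52, 0, 0, 0], [-0.8, -0.52, 0, 0, 0], [-0.8, -0.52, 0, 0, 0], [-0.8, -0.52, 0, 0, 0], [-0.8, -0.52, 0, 0, 0]]]' | python3 nudge.py 20
echo '[[[-0.8, -0.52, 0, 0, 0], [-0.8, -0.52, 0, 0, 0], [-0.8, -0.52, 0, 0, 0], [-0.8, -0.52, 0, 0, 0], [-0.8, -0.52, 0, 0, 0], [-0.8, -0.52, 0, 0, 0], [-0.8, -0.52, 0, 0, 0], [0, 0, 0, 0, 0], [0, 0, 0, 0, 0]]]' | python3 nudge.py
cat > st.py <<'E'
import numpy as np,sys
from rig import env
o=env.observe();R=np.array(o["tool_rot"]);p=np.array(o["position"])
c=np.array([.5744,-.0504]);y=np.radians(6.594)
l=np.array([[np.cos(y),np.sin(y)],[-np.sin(y),np.cos(y)]])@(p[:2]-c)
print("t",o["time_s"],"p",p.round(4),"r mm",round(1e3*np.hypot(*l),1),"ang",np.degrees(np.arctan2(l[1],l[0])).round(1),"F",np.round(o["ft_force"],2),"w",round(o["grip_width"],4),"zaxis",R[:,2].round(4))
for a in map(float,sys.argv[1:]):   # tool-axis shifts between successive arc angles, from here
    t=np.radians(a)+y;q=np.r_[c+.085*np.array([np.cos(t),np.sin(t)]),p[2]]
    print(a,q.round(4),"tool d mm",(1e3*R.T@(q-p)).round(1));p=q
E
python3 st.py 0
```

```text
time_s: 0.9
position: [0.3955, 0.2505, 0.2499]
tool_rot: [[-0.969, 0.247, -0.0], [0.247, 0.969, -0.0], [0.0, -0.0, -1.0]]
ft_force: [0.5, 1.4, -0.3]
grip_width: -0.0002
gripper_force: 0.0
time_s: 1.8
position: [0.6209, 0.0061, 0.249]
tool_rot: [[-0.969, 0.249, -0.002], [0.249, 0.969, 0.001], [0.002, 0.0, -1.0]]
ft_force: [0.0, 0.4, -0.2]
grip_width: 0.0001
gripper_force: 0.0
t 1.8 p [0.6209 0.0061 0.249 ] r mm 73.2 ang 43.9 F [ 0.01  0.39 -0.19] w 0.0001 zaxis [-1.9e-03  5.0e-04 -1.0e+00]
0.0 [ 0.6588 -0.0406  0.249 ] tool d mm [-48.3 -35.8  -0.1]
```

Scaled: 0.045 m is 0.9, 0.03 m is 0.6.

```bash
echo '[[[-0.48, -0.36, 0, 0, 0], [-0.486, -0.356, 0, 0, 0], [0, 0, 0.9, 0, 0], [0, 0, 0.9, 0, 0], [0, 0, 0.9, 0, 0], [0, 0, 0.6, 0, 0], [0, 0, 0.2, 0, 0], [0, 0, 0, 0, 0], [0, 0, 0, 0, 0], [0, 0, 0, 0, 0]]]' | python3 nudge.py >/dev/null
python3 st.py 0
python3 - <<'E'
from rig import env
import cv2
a=env.get_image("scene")["pixels"][100:260,120:330];b=env.get_image("top")["pixels"][90:290,210:460]
cv2.imwrite("pics/hov.png",cv2.hconcat([cv2.resize(a,(400,400)),cv2.resize(b,(400,400))])[:,:,::-1])
E
```

```text
t 2.8 p [ 0.6597 -0.0398  0.0773] r mm 85.9 ang 0.5 F [-0.87 -0.16  0.08] w 0.0003 zaxis [ 3.6e-03 -9.0e-04 -1.0e+00]
0.0 [ 0.6588 -0.0406  0.0773] tool d mm [ 0.6 -1.  -0. ]
```

View pics/hov.png

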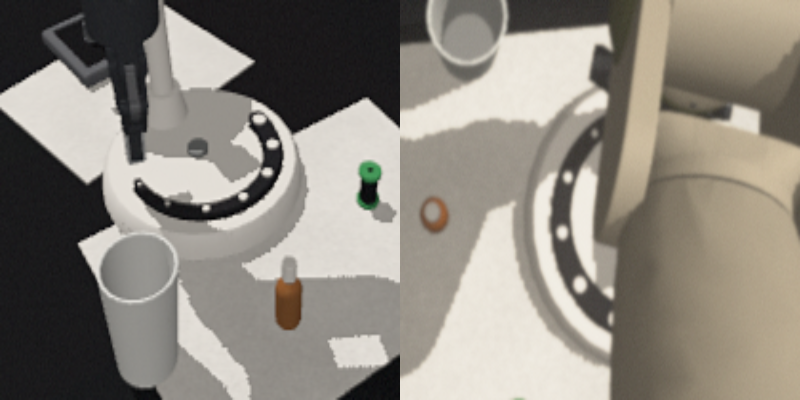

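The closed fingertips hover above dot 1, at about (135,160) in the left crop. The cup, bottle and spool are untouched. Next is the gentle descent.

Scaled: 0.007 m is 0.14, 0.003 m is 0.06.

```bash
echo '[[[0, -0.01, 0.14, 0, 0], [0, 0, 0.14, 0, 0], [0, 0, 0.06, 0, 0], [0, 0, 0, 0, 0], [0, 0, 0, 0, 0], [0, 0, 0, 0, 0]]]' | python3 nudge.py >/dev/null
python3 st.py 0
echo '[[[0, 0, 0.04, 0, 0], [0, 0, 0.02, 0, 0], [0, 0, 0.02, 0, 0], [0, 0, 0, 0, 0], [0, 0, 0, 0, 0]]]' | python3 nudge.py >/dev/null
python3 st.py 0
```

```text
t 3.5 p [ 0.6589 -0.0405  0.0582] r mm 85.1 ang 0.1 F [ 0.46 -0.47  0.9 ] w 0.0001 zaxis [ 4.e-04 -1.e-04 -1.e+00]
0.0 [ 0.6588 -0.0406  0.0582] tool d mm [ 0.  -0.2 -0. ]
t 4.0 p [ 0.6588 -0.0404  0.054 ] r mm 84.9 ang 0.2 F [ 0.49  0.06 -0.3 ] w 0.0 zaxis [-0. -0. -1.]
0.0 [ 0.6588 -0.0406  0.054 ] tool d mm [-0.1 -0.2  0. ]
```

Scaled: 0.001 m is 0.02.

```bash
echo '[[[0, 0, 0.02, 0, 0], [0, 0, 0.02, 0, 0], [0, 0, 0.02, 0, 0], [0, 0, 0, 0, 0], [0, 0, 0, 0, 0]]]' | python3 nudge.py >/dev/null
python3 st.py
echo '[[[0, 0, 0.02, 0, 0], [0, 0, 0, 0, 0], [0, 0, 0, 0, 0], [0, 0, 0, 0, 0]]]' | python3 nudge.py >/dev/null
python3 st.py
echo '[[[0, 0, 0.02, 0, 0], [0, 0, 0, 0, 0], [0, 0, 0, 0, 0], [0, 0, 0, 0, 0]]]' | python3 nudge.py >/dev/null
python3 st.py 0 5 10 15 20 25 30 35 40 45 50 55 60 65 70 75 80 85 90
```

```text
t 4.5 p [ 0.6588 -0.0404  0.051 ] r mm 84.9 ang 0.2 F [-0.2  -0.45  0.32] w -0.0001 zaxis [-0. -0. -1.]
t 4.9 p [ 0.6588 -0.0404  0.0502] r mm 85.0 ang 0.1 F [-1.01  0.05  1.72] w 0.0002 zaxis [ 2.e-04 -1.e-04 -1.e+00]
t 5.3 p [ 0.6588 -0.0404  0.0491] r mm 85.0 ang 0.1 F [-0.16 -0.41  3.46] w -0.0 zaxis [ 2.e-04 -0.e+00 -1.e+00]
0.0 [ 0.6588 -0.0406  0.0491] tool d mm [-0.1 -0.2  0. ]
5.0 [ 0.6577 -0.0333  0.0491] tool d mm [ 2.9  6.8 -0. ]
10.0 [ 0.6559 -0.0261  0.0491] tool d mm [ 3.5  6.5 -0. ]
15.0 [ 0.6534 -0.0191  0.0491] tool d mm [ 4.1  6.2 -0. ]
20.0 [ 0.6504 -0.0123  0.0491] tool d mm [ 4.6  5.8 -0. ]
25.0 [ 0.6468 -0.0059  0.0491] tool d mm [ 5.1  5.4 -0. ]
30.0 [6.426e-01 3.000e-04 4.910e-02] tool d mm [ 5.5  4.9 -0. ]
35.0 [0.638  0.006  0.0491] tool d mm [ 6.   4.4 -0. ]
40.0 [0.6328 0.0114 0.0491] tool d mm [ 6.3  3.9 -0. ]
45.0 [0.6272 0.0162 0.0491] tool d mm [ 6.6  3.3 -0. ]
50.0 [0.6212 0.0206 0.0491] tool d mm [ 6.9  2.7 -0. ]
55.0 [0.6148 0.0244 0.0491] tool d mm [ 7.1  2.1 -0. ]
60.0 [0.6082 0.0276 0.0491] tool d mm [ 7.3  1.5 -0. ]
65.0 [0.6012 0.0303 0.0491] tool d mm [ 7.4  0.9 -0. ]
70.0 [0.5941 0.0323 0.0491] tool d mm [ 7.4  0.2 -0. ]
75.0 [0.5868 0.0337 0.0491] tool d mm [ 7.4 -0.4 -0. ]
80.0 [0.5794 0.0344 0.0491] tool d mm [ 7.3 -1.1 -0. ]
85.0 [0.572  0.0346 0.0491] tool d mm [ 7.2 -1.7 -0. ]
90.0 [0.5646 0.034  0.0491] tool d mm [ 7.  -2.3 -0. ]
```

Scaled: 0.0034 m is 0.068, 0.0033 m is 0.066.

```bash
echo '[[[0.028, 0.068, 0, 0, 0], [0.03, 0.068, 0, 0, 0], [0.034, 0.066, 0, 0, 0], [0.036, 0.064, 0, 0, 0], [0.04, 0.062, 0, 0, 0], [0.042, 0.062, 0, 0, 0], [0.046, 0.058, 0, 0, 0], [0.046, 0.058, 0, 0, 0], [0.05, 0.054, 0, 0, 0], [0.052, 0.054, 0, 0, 0]]]' | python3 nudge.py >/dev/null
python3 st.py 25
```

```text
t 6.3 p [ 0.6467 -0.0054  0.049 ] r mm 85.1 ang 25.3 F [ 1.3  -1.3   3.02] w -0.0 zaxis [ 1.e-04  0.e+00 -1.e+00]
25.0 [ 0.6468 -0.0059  0.049 ] tool d mm [-0.3 -0.4  0. ]
```

Tracking is accurate, with steady force. I'll carry on in the same way.

Scaled: 0.0035 m is 0.07, 0.0034 m is 0.068.

```bash
echo '[[[0.054, 0.05, 0, 0, 0], [0.056, 0.048, 0, 0, 0], [0.06, 0.044, 0, 0, 0], [0.06, 0.044, 0, 0, 0], [0.062, 0.04, 0, 0, 0], [0.064, 0.038, 0, 0, 0], [0.066, 0.034, 0, 0, 0], [0.066, 0.032, 0, 0, 0], [0.068, 0.028, 0, 0, 0], [0.07, 0.026, 0, 0, 0]]]' | python3 nudge.py >/dev/null
python3 st.py 50 55 60 65 70 75
```

```text
t 7.3 p [0.621  0.0209 0.049 ] r mm 85.1 ang 50.2 F [ 1.98 -0.49  2.34] w -0.0003 zaxis [ 1.e-04  0.e+00 -1.e+00]
50.0 [0.6212 0.0206 0.049 ] tool d mm [-0.3 -0.2  0. ]
55.0 [0.6148 0.0244 0.049 ] tool d mm [ 7.1  2.1 -0. ]
60.0 [0.6082 0.0276 0.049 ] tool d mm [ 7.3  1.5 -0. ]
65.0 [0.6012 0.0303 0.049 ] tool d mm [ 7.4  0.9 -0. ]
70.0 [0.5941 0.0323 0.049 ] tool d mm [ 7.4  0.2 -0. ]
75.0 [0.5868 0.0337 0.049 ] tool d mm [ 7.4 -0.4 -0. ]
```

```bash
echo '[[[0.07, 0.022, 0, 0, 0], [0.072, 0.02, 0, 0, 0], [0.072, 0.016, 0, 0, 0], [0.074, 0.014, 0, 0, 0], [0.074, 0.01, 0, 0, 0], [0.074, 0.008, 0, 0, 0], [0.074, 0.002, 0, 0, 0], [0.074, 0.002, 0, 0, 0], [0.074, -0.004, 0, 0, 0], [0.074, -0.004, 0, 0, 0]]]' | python3 nudge.py >/dev/null
python3 st.py 75 80 85 90 95 100 105 110 115 120 125 130 135 140 145 150 155 160 165 170 175 180
```

```text
t 8.3 p [0.5865 0.034  0.049 ] r mm 85.3 ang 75.2 F [ 1.64 -1.03  2.23] w 0.0001 zaxis [ 1.e-04  0.e+00 -1.e+00]
75.0 [0.5868 0.0337 0.049 ] tool d mm [-0.4 -0.2  0. ]
80.0 [0.5794 0.0344 0.049 ] tool d mm [ 7.3 -1.1 -0. ]
85.0 [0.572  0.0346 0.049 ] tool d mm [ 7.2 -1.7 -0. ]
90.0 [0.5646 0.034  0.049 ] tool d mm [ 7.  -2.3 -0. ]
95.0 [0.5573 0.0329 0.049 ] tool d mm [ 6.8 -2.9 -0. ]
100.0 [0.5501 0.0311 0.049 ] tool d mm [ 6.5 -3.5 -0. ]
105.0 [0.5431 0.0286 0.049 ] tool d mm [ 6.2 -4.1 -0. ]
110.0 [0.5363 0.0256 0.049 ] tool d mm [ 5.8 -4.6 -0. ]
115.0 [0.5299 0.022  0.049 ] tool d mm [ 5.4 -5.1 -0. ]
120.0 [0.5237 0.0178 0.049 ] tool d mm [ 4.9 -5.5 -0. ]
125.0 [0.518  0.0132 0.049 ] tool d mm [ 4.4 -6.  -0. ]
130.0 [0.5126 0.008  0.049 ] tool d mm [ 3.9 -6.3 -0. ]
135.0 [0.5078 0.0024 0.049 ] tool d mm [ 3.3 -6.6 -0. ]
140.0 [ 0.5034 -0.0036  0.049 ] tool d mm [ 2.7 -6.9 -0. ]
145.0 [ 0.4996 -0.01    0.049 ] tool d mm [ 2.1 -7.1 -0. ]
150.0 [ 0.4964 -0.0166  0.049 ] tool d mm [ 1.5 -7.3 -0. ]
155.0 [ 0.4937 -0.0236  0.049 ] tool d mm [ 0.9 -7.4 -0. ]
160.0 [ 0.4917 -0.0307  0.049 ] tool d mm [ 0.2 -7.4 -0. ]
165.0 [ 0.4903 -0.038   0.049 ] tool d mm [-0.4 -7.4 -0. ]
170.0 [ 0.4896 -0.0454  0.049 ] tool d mm [-1.1 -7.3 -0. ]
175.0 [ 0.4894 -0.0528  0.049 ] tool d mm [-1.7 -7.2 -0. ]
180.0 [ 0.49   -0.0602  0.049 ] tool d mm [-2.3 -7.  -0. ]
```

```bash
echo '[[[0.072, -0.012, 0, 0, 0], [0.072, -0.014, 0, 0, 0], [0.072, -0.016, 0, 0, 0], [0.072, -0.02, 0, 0, 0], [0.07, -0.024, 0, 0, 0], [0.07, -0.026, 0, 0, 0], [0.068, -0.03, 0, 0, 0], [0.066, -0.032, 0, 0, 0], [0.064, -0.036, 0, 0, 0], [0.064, -0.038, 0, 0, 0]]]' | python3 nudge.py >/dev/null
python3 st.py 100
```

```text
t 9.3 p [0.55   0.0303 0.049 ] r mm 84.3 ang 100.2 F [1.92 0.69 2.59] w 0.0002 zaxis [-1.e-04  1.e-04 -1.e+00]
100.0 [0.5501 0.0311 0.049 ] tool d mm [0.  0.7 0. ]
```

Scaled: 0.0031 m is 0.062, -0.003 m is -0.06.

```bash
echo '[[[0.062, -0.04, 0, 0, 0], [0.06, -0.042, 0, 0, 0], [0.058, -0.046, 0, 0, 0], [0.058, -0.048, 0, 0, 0], [0.054, -0.05, 0, 0, 0], [0.052, -0.052, 0, 0, 0], [0.05, -0.054, 0, 0, 0], [0.048, -0.056, 0, 0, 0], [0.044, -0.06, 0, 0, 0], [0.044, -0.06, 0, 0, 0]]]' | python3 nudge.py >/dev/null
python3 st.py 125
```

```text
t 10.3 p [0.5181 0.0122 0.049 ] r mm 84.2 ang 125.4 F [1.85 1.59 3.17] w 0.0001 zaxis [-1.e-04  1.e-04 -1.e+00]
125.0 [0.518  0.0132 0.049 ] tool d mm [0.3 1.  0. ]
```

```bash
echo '[[[0.04, -0.06, 0, 0, 0], [0.04, -0.06, 0, 0, 0], [0.034, -0.064, 0, 0, 0], [0.034, -0.064, 0, 0, 0], [0.028, -0.066, 0, 0, 0], [0.028, -0.066, 0, 0, 0], [0.02, -0.07, 0, 0, 0], [0.02, -0.07, 0, 0, 0], [0.014, -0.07, 0, 0, 0], [0.014, -0.07, 0, 0, 0]]]' | python3 nudge.py >/dev/null
python3 st.py 150 155 180
```

```text
t 11.3 p [ 0.4968 -0.0165  0.049 ] r mm 84.6 ang 149.8 F [1.38 1.74 3.62] w 0.0002 zaxis [-1.e-04  1.e-04 -1.e+00]
150.0 [ 0.4964 -0.0166  0.049 ] tool d mm [ 0.4 -0.2  0. ]
155.0 [ 0.4937 -0.0236  0.049 ] tool d mm [ 0.9 -7.4 -0. ]
180.0 [ 0.49   -0.0602  0.049 ] tool d mm [ -5.4 -36.4  -0. ]
```

Scaled: -0.0037 m is -0.074, -0.0036 m is -0.072.

```bash
echo '[[[0.01, -0.072, 0, 0, 0], [0.008, -0.074, 0, 0, 0], [0.002, -0.074, 0, 0, 0], [0.002, -0.074, 0, 0, 0], [-0.004, -0.074, 0, 0, 0], [-0.004, -0.074, 0, 0, 0], [-0.01, -0.072, 0, 0, 0], [-0.012, -0.072, 0, 0, 0]]]' | python3 nudge.py >/dev/null
python3 st.py 170 175 180
```

```text
t 12.1 p [ 0.4901 -0.045   0.049 ] r mm 84.5 ang 169.8 F [0.8  1.23 2.26] w -0.0001 zaxis [-2.e-04  0.e+00 -1.e+00]
170.0 [ 0.4896 -0.0454  0.049 ] tool d mm [ 0.4 -0.4  0. ]
175.0 [ 0.4894 -0.0528  0.049 ] tool d mm [-1.7 -7.2 -0. ]
180.0 [ 0.49   -0.0602  0.049 ] tool d mm [-2.3 -7.  -0. ]
```

Scaled: -0.0036 m is -0.072, -0.0035 m is -0.07.

```bash
echo '[[[-0.014, -0.072, 0, 0, 0], [-0.016, -0.072, 0, 0, 0], [-0.02, -0.07, 0, 0, 0], [-0.022, -0.07, 0, 0, 0], [0, 0, 0, 0, 0], [0, 0, 0, 0, 0], [0, 0, 0, 0, 0]]]' | python3 nudge.py >/dev/null
python3 st.py 180
python3 - <<'E'
from rig import env
import cv2
a=env.get_image("scene")["pixels"][100:260,120:330];b=env.get_image("top")["pixels"][90:310,200:460]
cv2.imwrite("pics/end.png",cv2.hconcat([cv2.resize(a,(400,400)),cv2.resize(b,(400,400))])[:,:,::-1])
E
python3 st.py
```

```text
t 12.8 p [ 0.4902 -0.0597  0.0491] r mm 84.7 ang 179.7 F [-0.47 -1.72  2.19] w 0.0001 zaxis [ 3.e-04 -6.e-04 -1.e+00]
180.0 [ 0.49   -0.0602  0.0491] tool d mm [ 0.1 -0.5  0. ]
t 12.9 p [ 0.4902 -0.0596  0.0491] r mm 84.7 ang 179.6 F [-0.47 -1.78  2.88] w -0.0001 zaxis [ 4.e-04 -4.e-04 -1.e+00]
```

View pics/end.png

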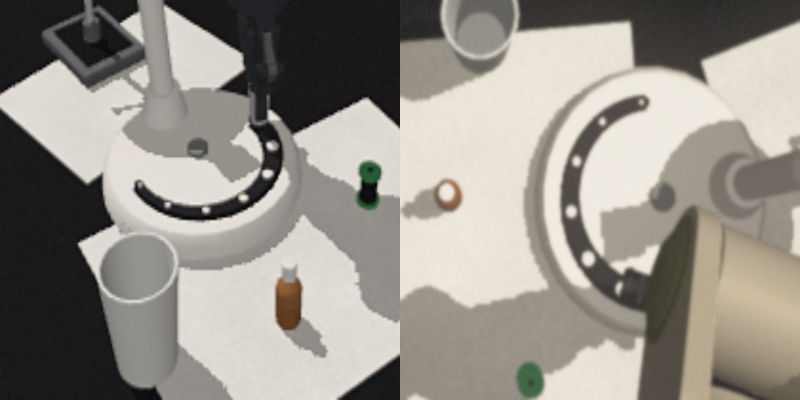

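The fingertips rest on the largest dot, at about (260,122) in the left crop. The lamp, cup, bottle and spool are where they were: dot 1 is still at (139,185).

```bash
python3 -c "
from rig import env
print(env.close_job())"
```

```text
the job is handed in; nothing more can be done
None
```

The closed fingertips glided over all seven dots in order without lifting and still rest on the largest at about 2–3 N; the lamp, spool, bottle and cup did not move in the pictures, and the job is handed in at 12.9 s (no verdict was returned).

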